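# Hang the spool carrier in the drying rail under the swing lamp

## Robot

A 6-joint arm with a two-finger parallel gripper is mounted at the origin on a cart in front of the work surface, level with it; the furniture and walls round the work are solid. World frame = base frame: x ahead of the robot, y to its left, z up, the work surface at z = 0. Lengths are in m, angles in rad, forces in N, time in s.
With the tool pointing down it reaches from about 0.35 to 0.775 m from the base axis. Payload 5.5 kg.
Tool frame: the origin (TCP) lies midway between the tips of the shut fingers; the grasp point (between the pads) lies 19 mm behind it; z points along the fingers, y is the direction in which the jaws open and shut (so a half turn about z gives the same grasp; the last joint's range is limited). The gripper opens to 85 mm and grips with 20 to 120 N. Pads are 22 mm wide; open, the fingers measure 114 mm over their backs; the gripper's body (76 mm by 85 mm) begins 54 mm behind the grasp point. The pads swing forward as they close: fully open they stand 13 mm farther back than shut.
Start: joints at [0.984, 0.313, 0.046, 1.304, 0, 1.431], TCP at [0.248, 0.519, 0.196] pointing down, gripper open.
Joint ranges: [-2.76, 2.76], [-0.86, 1.69], [-1.03, 1.26], [-2.2, 2.34], [-1.47, 1.5], [-3.14, 3.14]. Speed limits (rad/s): [2.57, 2.57, 3.14, 3.14, 3.14, 3.14].

## Interface

Orientations are given as a unit quaternion [w, x, y, z].
In Python, from workcell import env gives the robot as it stands.
- The arm moves only by the shell command python3 -m creep 'ROWS' [OPENING] [FORCE]. ROWS is JSON, a list of rows, each a list of 6 numbers: the shift along the tool's x, y, z in m, then the turn, a rotation vector about the tool's x, y, z in degrees. A call has exactly 8 rows; each row is the pose to reach, as a shift and turn from the pose commanded when the call began, along the tool's axes at that moment; what a row does not reach only later rows make up. A row lasts 1/10 s, in which the tool goes at most 50 mm and 8.59 degrees, less where a joint would pass 70% of its speed; a pose out of reach is approached as far as the arm can. A call with a gripper value outside its range is refused whole. OPENING is the finger opening in m, from 0 to 0.0854, set as the call begins (- or left out, the last holds). The fingers move at their own pace and stop on an object; FORCE is the grip in N (left out, the last holds). Time passes only in rows, so rows that repeat a pose let the fingers close, or fill a call up. It gives the time, the measured TCP pose, the force and the opening at its end, in the units of the state.
- env.get_state(): the state, without advancing time (a new reading comes with each control period).
- env.read_camera(name): name is "side" or "top"; returns (picture, depth): 480x640x3 uint8, blue, green, red; 480x640 float32, m along the optical axis (not along the pixel's ray), 0 where there is no reading.
- env.camera_params(name): a dict with "fx", "fy", "cx", "cy" (pixels), "position" and "orientation" of the camera in the world. Camera axes: x right, y up, looking along -z (the intrinsics and any distortion apply to the point x, -y, -z); pixel columns grow to the right and rows downward; lengths in m; the calibration is good to about 2 mm. A picture is of the moment at which its call begins. camera_params takes no time and is no camera call.
- env.hand_in(): hands the job in, once; it reports no verdict.
The state is a dict: "clock": time; "joint_pos": joint angles; "qvel": joint speeds; "tau": joint torques, N m; "tcp_pos": TCP position; "orientation": TCP orientation; "wrist_force": force on the tool from outside, world axes, zero at the start; "ft_torque": the same for the moment, N m; "finger_gap": finger opening in m.
Only numpy, scipy, OpenCV 4.12 (cv2) and the standard library are available. Lean on these libraries where they do the work, as an engineer would, in place of code of your own. Each camera call takes 0.05 s, during which the arm holds its last target. There are 200 camera calls.

## Task

Three freshly lacquered spools stand on a hook-topped carrier and have to go to the drying rail. Swing the drying lamp's arm well back from over the rail, away from you, then lift the upright carrier over the rail's front lip, slide it to the left along the rail until its hook meets the hidden stop, and lower it until the hook sits fully down in the pocket there. Let go with the carrier hanging upright, the lamp arm left clear, and do not disturb the jar, tin and bottle on the bench.

Things in the scene. Friction and masses are not known exactly. Their poses are not given: they have to be found in the camera images.
- rail: Fixed drying rail: aluminium channel, open at the top, 400 mm along its y, on two legs with black end caps and steel foot plates. Origin on the bench below the front face; x points away from the robot, y left along the rail, z up. Flat front face at x = 0, z 84 to 138 mm. Foot plates reach x -18 to +82 mm. End caps: front x = -3, top z = 153 mm, covering y below -165 and above +130 mm.
- lip (a point): Middle of the top of the rail's front lip: rail x = 3 mm, y = 0, z = 138 mm; axes as the rail's. The lip is 6 mm thick (rail x 0 to 6 mm). Behind it lies the 16 mm wide channel (x 6 to 22 mm), then the back wall (x 22 to 28 mm, top at z = 148 mm).
- channel (a point): Reference point in the channel: rail x = 14, y = 0, z = 124 mm. A steel strip lies in the channel: flat runway 14 mm below the lip's top, then, somewhere not reported, a pocket 26 mm long whose floor is 24 mm below it, at its left end a rigid stop (top 2 mm below the lip's top) that fills the channel on to the left cap. Pocket's middle: y -15 to +75 mm. A hook against the stop is over the pocket.
- lamp_arm (a joint): Angle of the lamp arm (rad): 0 = along the rail, over it; grows as the arm's free end swings away from the robot; range -0.35 to 1.5; starts near 0. It stays where it is left; about 1 N at the push point moves it. It has to end beyond 0.8 rad.
- lamp_hinge (a point): Hinge of the lamp arm: upright axis, on the column at the rail's right end (rail x = 16, y = -187.5 mm), at the arm's own height, z = 262 mm. Axes as the arm's: y runs along the arm to the lamp, x across it, away from the robot when the arm is at 0.
- lamp_push (a point): Point on the middle line of the arm's level 12 mm steel tube, 115 mm from the hinge: a good place to push with shut fingers from the robot's side. The grey lamp shade (72 mm across, reaching down 47 mm below the tube) hangs 220 mm from the hinge. A tall hand press stands behind the rail's left half: after the push draw back toward the robot before turning left.
- carrier: Loose upright carrier, 0.3 to 0.47 kg, at the left. Origin at the underside of the foot, mid shank; x = the way the hook points, z up. Shank 6 mm thick (x -3 to 3), 20 mm wide. Hook bar z 100 to 106 mm leads to +x, then a nose (x 17 to 23) points down: a 14 mm gap for the lip. It hangs with its x along the rail's x, shank in front of the lip, origin about 40 mm above the bench.
- foot (a point): Middle of the carrier's steel foot plate (carrier x = -27, z = 3 mm): plate 60 mm (x -57 to +3) by 116 mm (y) by 6 mm, with three wooden spools fixed on it in a row along y at carrier x = -34 mm, 32 mm across, tops at z = 56 mm. Axes as the carrier's. A fixed bench vice, 120 mm tall, stands between carrier and rail: carry the foot over it.
- hook_nose (a point): Middle of the lower end of the hook's nose (carrier x = 20, y = 0, z = 74 mm; the nose is 6 mm thick in x, 20 mm wide in y, and reaches 26 mm below the underside of the hook's bar); axes as the carrier's.
- grip (a point): Middle of the carrier's wooden grip (carrier x = 0, y = 0, z = 150 mm): a block 14 mm thick (x), 40 mm wide (y), from z = 118 to 174 mm; axes as the carrier's. Take it across its 14 mm from above.
- glue_bottle: Bystander: brown glass bottle, 50 mm across, 130 mm tall; origin under its middle.
- print_jar: Bystander: lidded jar, 68 mm across, 90 mm tall; origin under its middle.
- tin_wax: Bystander: round yellow metal tin, 62 mm across, 25 mm tall; origin under its middle.
Not all that is in view belongs to the job. There is more than one size of the carrier; the job needs the larger.

How it is judged:
By the outcome, as a careful person would: the job done as asked, in the order asked, and still so for the second after the job is handed in, with the robot touching nothing.
It also fails if it takes over 61 s, if anything falls off the work surface, if the arm or the gripper's body presses on something with over 40 N, if the wrist force passes 120 N, or if a joint passes its speed limit or range.

## Working session

There is one attempt and no reset: what is moved stays moved. The work goes in short steps, Python scripts to look and compute and a shell command to move; the robot and the scene stay as the last step left them, time stands still between calls to the robot, and variables do not carry over. Pictures are saved under pics/ and viewed, about 8 in all and at most 12, crops included, and the job is handed in when it is done.

```bash
mkdir -p pics; ls; cat > h.py <<'E'
import numpy as np, cv2
from scipy.spatial.transform import Rotation as R
from workcell import env
def shot(n,f):
    im,d=env.read_camera(n); cv2.imwrite(f'pics/{f}.png',im); np.savez(f'pics/{f}.npz',d=d,im=im,n=n); return im,d
def cam(n):
    p=env.camera_params(n); q=p['orientation']; return p,R.from_quat([q[1],q[2],q[3],q[0]]).as_matrix(),np.array(p['position'])
def pt(f,u,v,w=1):
    z=np.load(f'pics/{f}.npz'); p,M,t=cam(str(z['n'])); d=z['d'][v-w:v+w+1,u-w:u+w+1]; d=np.median(d[d>0]) if (d>0).any() else np.nan
    return M@np.array([(u-p['cx'])/p['fx']*d,-(v-p['cy'])/p['fy']*d,-d])+t
def ray(n,u,v):
    p,M,t=cam(n); r=M@np.array([(u-p['cx'])/p['fx'],-(v-p['cy'])/p['fy'],-1]); return t,r
def proj(n,X):
    p,M,t=cam(n); c=M.T@(np.array(X)-t); return p['cx']+p['fx']*c[0]/-c[2], p['cy']-p['fy']*c[1]/-c[2]
def tri(u1,u2,a='side',b='top'):
    t1,r1=ray(a,*u1);t2,r2=ray(b,*u2); A=np.c_[r1,-r2]; s=np.linalg.lstsq(A,t2-t1,rcond=None)[0]
    P,Q=t1+s[0]*r1,t2+s[1]*r2; return (P+Q)/2,np.linalg.norm(P-Q)
def cloud(f):
    z=np.load(f'pics/{f}.npz'); p,M,t=cam(str(z['n'])); d=z['d']; v,u=np.mgrid[:480,:640]
    c=np.stack([(u-p['cx'])/p['fx']*d,-(v-p['cy'])/p['fy']*d,-d],-1); X=c@M.T+t; X[d<=0]=np.nan; return X
E
python3 - <<'E'
from h import *
np.set_printoptions(precision=4,suppress=True)
for n in('side','top'):
    print(env.camera_params(n)); shot(n,n+'0')
print(env.get_state())
E
```

```text
pics
{'fx': 448.3932597438823, 'fy': 448.3932597438823, 'cx': 319.2018242750296, 'cy': 234.59980820758273, 'position': array([0.4407, 1.0641, 0.5795]), 'orientation': array([-0.0547, -0.0535,  0.5677,  0.8196])}
{'fx': 573.1017661570507, 'fy': 573.1017661570507, 'cx': 322.3601780688267, 'cy': 236.05009368401156, 'position': array([-0.2026, -0.3397,  1.6658]), 'orientation': array([ 0.7988,  0.2136, -0.1427, -0.5439])}
{'clock': 0.1, 'joint_pos': array([ 0.9844,  0.3139,  0.0451,  1.3036, -0.    ,  1.4312]), 'qvel': array([ 0.0005, -0.003 ,  0.0028,  0.0005, -0.001 , -0.0004]), 'tau': array([  0.0033, -48.1726,  29.9245,   0.0126,  -0.0001,  -0.    ]), 'tcp_pos': array([0.2482, 0.5181, 0.1954]), 'orientation': array([-0.0003,  0.2215,  0.9751, -0.0007]), 'wrist_force': array([ 1.0676, -0.1339, -0.1168]), 'ft_torque': array([-0.0182, -0.0012, -0.0115]), 'finger_gap': 0.08521291699615707}
```

View pics/side0.png

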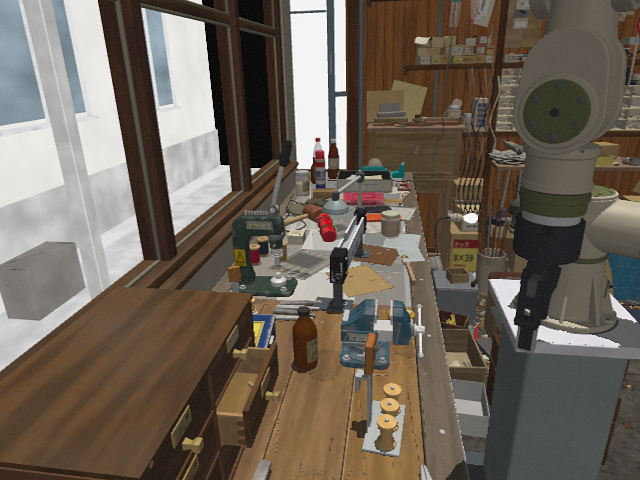

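View pics/top0.png

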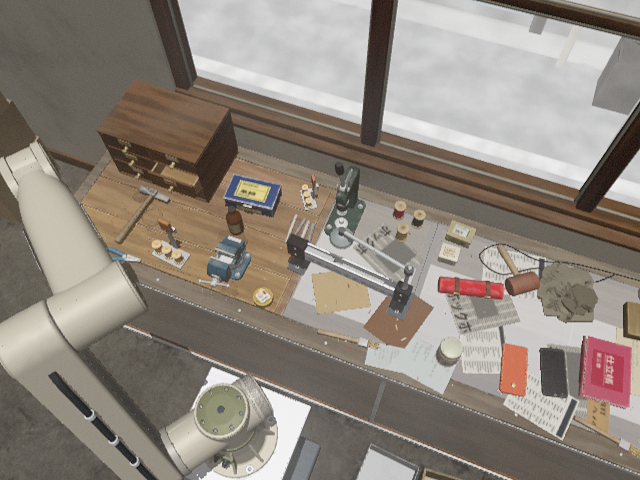

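The side view shows a carrier at (370,400), the vice at (375,330), the rail's left cap at (340,265) and the bottle at (305,340). In the top view there is a carrier at (170,245), a smaller one at (310,190), the rail from (297,245) to (405,290), and the lamp shade near (342,235). I'll confirm with enlarged crops and take depth measurements.

```bash
python3 - <<'E'
from h import *
np.set_printoptions(precision=4,suppress=True)
a=cv2.imread('pics/top0.png')
l=cv2.resize(a[200:290,140:220],None,fx=5,fy=5,interpolation=cv2.INTER_CUBIC)[:450,:400]
r=cv2.resize(a[150:240,270:350],None,fx=5,fy=5,interpolation=cv2.INTER_CUBIC)
t=np.hstack([l,r]); cv2.imwrite('pics/c1.png',t)
b=cv2.imread('pics/side0.png')
s=cv2.resize(b[300:460,330:430],None,fx=3.75,fy=3.75,interpolation=cv2.INTER_CUBIC)
s2=cv2.resize(b[160:320,300:410],None,fx=3.75,fy=3.75,interpolation=cv2.INTER_CUBIC)
cv2.imwrite('pics/c2.png',np.hstack([s,s2]))
r=cv2.resize(a[200:330,270:430],None,fx=5,fy=5,interpolation=cv2.INTER_CUBIC); r=r[:600,:800]; cv2.imwrite('pics/c3.png',r)
for n,u,v in [('top0',170,225),('top0',310,180),('top0',235,215),('top0',263,290),('top0',450,345),('top0',297,240),('top0',405,290),('top0',408,270),('side0',370,340),('side0',338,262),('side0',390,422)]: print(n,u,v,pt(n,u,v))
E
```

```text
top0 170 225 [0.4629 0.4333 0.1577]
top0 310 180 [0.8771 0.1419 0.0013]
top0 235 215 [0.5937 0.283  0.108 ]
top0 263 290 [0.4189 0.1135 0.0248]
top0 450 345 [ 0.4345 -0.4731  0.0865]
top0 297 240 [0.5594 0.0513 0.1519]
top0 405 290 [ 0.5188 -0.3033  0.1558]
top0 408 270 [ 0.521  -0.2959  0.2755]
side0 370 340 [0.4627 0.4558 0.1744]
side0 338 262 [0.5564 0.0769 0.1369]
side0 390 422 [0.4277 0.4952 0.0514]
```

View pics/c1.png

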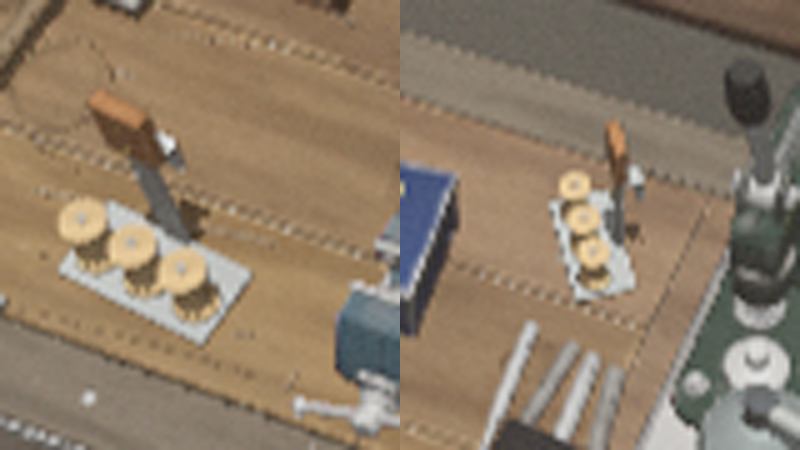

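View pics/c2.png

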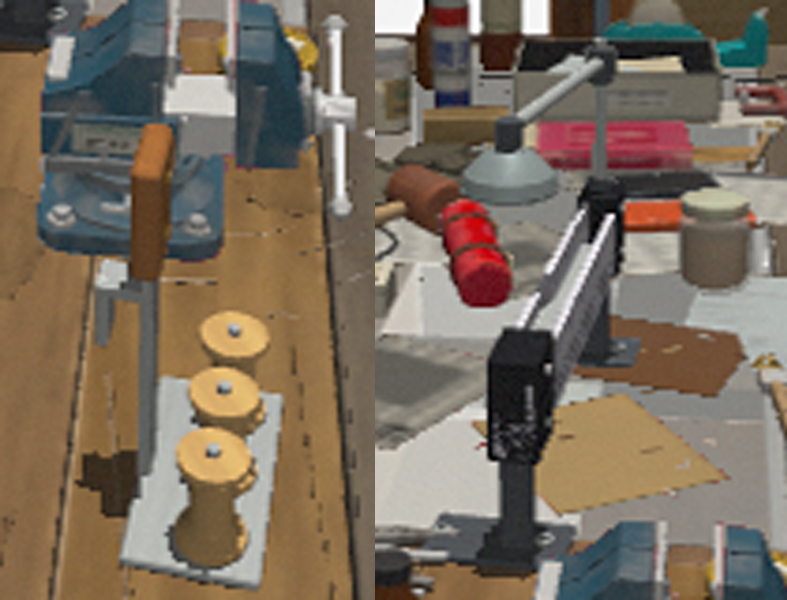

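View pics/c3.png

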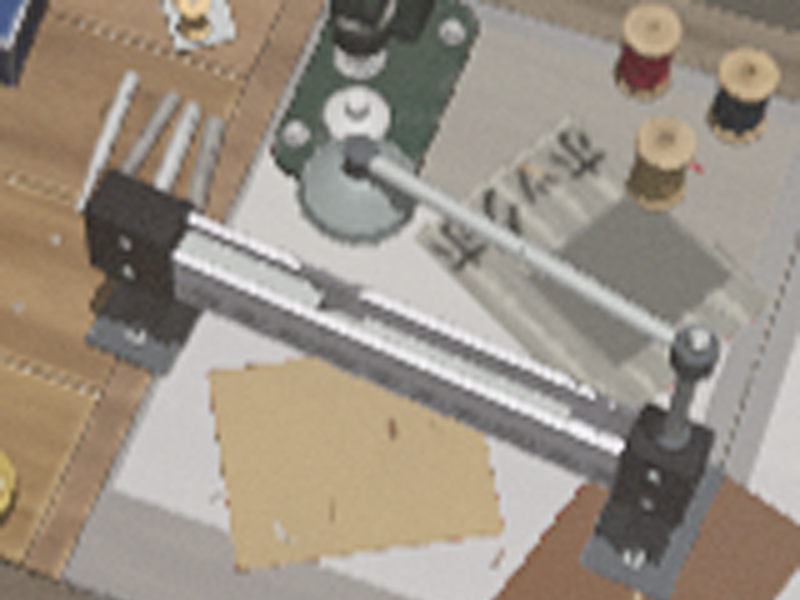

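The candidates are the carrier at top (170,240) and the one at (310,190). The first has the visibly longer foot plate, so it should be the larger; I'll check that by measuring. The pocket shows as a dark gap at about top (338,258). Next I'll fit frames from the depth clouds.

```bash
python3 - <<'E'
from h import *
np.set_printoptions(precision=4,suppress=True)
T=cloud('top0').reshape(-1,3);S=cloud('side0').reshape(-1,3)
def sel(P,lo,hi): return P[((P>=lo)&(P<=hi)).all(1)]
def fitline(P): # robust x = a + b*y
    m=np.ones(len(P),bool)
    for _ in range(8):
        b,a=np.polyfit(P[m,1],P[m,0],1); r=P[:,0]-a-b*P[:,1]; m=abs(r)<max(.002,1.5*np.median(abs(r[m])))
    return a,b,m.sum(),r[m].std()
for nm,P in(('T',T),('S',S)):
    print(nm,'bench z',np.median(sel(P,[.45,.35,-.02],[.55,.42,.02])[:,2]))
    F=sel(P,[.47,-.25,.09],[.58,.0,.132]); print(nm,'face',len(F),fitline(F) if len(F)>20 else 0)
    for lab,lo,hi in(('carrier',[.36,.35,.003],[.52,.60,.012]),('small',[.7,.05,.003],[.95,.25,.012])):
        Q=sel(P,lo,hi); print(nm,lab,len(Q))
        if len(Q)>20: print(cv2.minAreaRect((Q[:,:2]*1000).astype(np.float32)))
    for lab,lo,hi in(('grip',[.4,.35,.12],[.52,.60,.2]),('gripS',[.7,.05,.085],[.95,.2,.2])):
        Q=sel(P,lo,hi); print(nm,lab,len(Q))
        if len(Q)>10: print(cv2.minAreaRect((Q[:,:2]*1000).astype(np.float32)),Q[:,2].max())
    for lab,lo,hi in(('spooltops',[.36,.35,.052],[.47,.60,.062]),):
        Q=sel(P,lo,hi); print(nm,lab,len(Q),cv2.minAreaRect((Q[:,:2]*1000).astype(np.float32)))
    C=sel(P,[.48,-.36,.15],[.62,.12,.157]);print(nm,'captops',len(C))
    for A in(C[C[:,1]>-.1],C[C[:,1]<-.1]):
        if len(A)>5: print(len(A),np.median(A[:,2]),cv2.minAreaRect((A[:,:2]*1000).astype(np.float32)))
    A=sel(P,[.5,-.36,.2],[.75,.12,.30]); print(nm,'lamp',len(A)); 
    tb=sel(P,[.5,-.36,.258],[.75,.12,.272]); 
    print(np.r_[[tb.min(0)],[tb.max(0)]] , cv2.fitLine((tb[:,:2]).astype(np.float32),cv2.DIST_HUBER,0,.01,.01).ravel())
E
```

```text
T bench z -0.0007611770371048765
T face 762 (np.float64(0.5366260371993338), np.float64(0.0833473469264511), np.int64(338), np.float64(0.0010246282610354323))
T carrier 689
((440.07940673828125, 474.7367248535156), (249.14964294433594, 159.81834411621094), 89.90802764892578)
T small 531
((809.6215209960938, 149.71347045898438), (219.91552734375, 196.60797119140625), 0.6672446727752686)
T grip 137
((458.00897216796875, 453.2431945800781), (46.745033264160156, 17.093297958374023), 81.34748077392578) 0.1805204895243353
T gripS 51
((810.1034545898438, 101.23704528808594), (30.633928298950195, 10.82394027709961), 37.52375411987305) 0.13224457287727942
T spooltops 98 ((433.0281066894531, 452.58209228515625), (106.12317657470703, 50.27792739868164), 83.0263442993164)
T captops 249
157 0.15288677043021615 ((547.9911499023438, -5.1288909912109375), (168.486083984375, 35.546966552734375), 83.76354217529297)
92 0.15242813082261875 ((532.6026611328125, -223.32052612304688), (191.93197631835938, 35.994422912597656), 83.48812103271484)
T lamp 1017
[[ 0.5122 -0.3101  0.2581]
 [ 0.7298 -0.0267  0.27
[... 460 characters left out ...]
01574707031), (41.15007781982422, 14.649333000183105), 84.3429183959961) 0.17537837790151495
S gripS 184
((811.1021118164062, 103.96402740478516), (29.367826461791992, 13.743247032165527), 32.34848403930664) 0.1265112447707854
S spooltops 292 ((439.54779052734375, 453.65765380859375), (108.48894500732422, 50.9442024230957), 82.85247802734375)
S captops 189
144 0.1526160078522376 ((557.5917358398438, 49.71674728393555), (62.62396240234375, 34.541221618652344), 84.6716079711914)
45 0.15221277844583236 ((527.824951171875, -294.845703125), (52.36843490600586, 34.34843444824219), 86.78890991210938)
S lamp 962
[[ 0.5164 -0.3017  0.2581]
 [ 0.7394 -0.0192  0.272 ]] [ 0.2624  0.965   0.5543 -0.1717]
```

```bash
cat >> h.py <<'E'
def togo(target,yaw=None):
    s=env.get_state(); q=s['orientation']; r=R.from_quat([q[1],q[2],q[3],q[0]]); d=r.inv().apply(np.array(target)-s['tcp_pos'])*1000
    y=r.as_matrix()[:,1]; cy=np.degrees(np.arctan2(y[1],y[0])); tz=r.as_matrix()[:,2]
    print('tool mm',d.round(1),'jaw yaw',round(cy,2),'turn z',None if yaw is None else round(-(yaw-cy),2),'tilt',tz.round(4),'tcp',s['tcp_pos'].round(4),'F',s['wrist_force'].round(1),'gap',round(s['finger_gap'],4),'t',s['clock'])
E
python3 - <<'E'
from h import *
np.set_printoptions(precision=4,suppress=True)
print('hinge',tri((360,176.5),(408.6,270)))
th=-.085; X=np.array([np.cos(th),np.sin(th),0]);Y=np.array([-np.sin(th),np.cos(th),0])
O=np.array([.5377-.0085,-.1,0]) # provisional
for n in('top0','side0'):
    P=cloud(n).reshape(-1,3); r=np.c_[(P-O)@X,(P-O)@Y,P[:,2]]*1000
    for z0,z1,l in((150,156,'caps'),(135,140,'lip')):
        m=(r[:,2]>z0)&(r[:,2]<z1)&(abs(r[:,0]-12)<25)&(abs(r[:,1])<280); h,e=np.histogram(r[m,1],bins=np.arange(-250,250,10)); print(n,l,[(int(a),int(b)) for a,b in zip(e,h) if b]); 
        for s in(-1,1):
            k=m&(s*r[:,1]>50); print(np.percentile(r[k,0],[2,98]))
# pocket edges from top picture: c3 crop -> px
for c in((322,300),(362,290),(192,212),(178,285),(640,405),(625,465),(340,288)):
    u,v=270+c[0]/5,200+c[1]/5
    for z in(.136,.138,.153):
        t,d=ray('top',u,v); p=t+d*(z-t[2])/d[2]; print(c,z,[round(float((p-O)@X)*1000,1),round(float((p-O)@Y)*1000,1)])
togo([.47,-.165,.24])
E
```

```text
hinge (array([ 0.529 , -0.297 ,  0.2606]), np.float64(0.0005874700599559541))
top0 caps [(-220, 18), (-210, 18), (-200, 7), (-190, 15), (-180, 8), (-170, 1), (-160, 1), (-150, 2), (-140, 1), (-130, 1), (-100, 1), (-70, 2), (-60, 2), (-50, 1), (-40, 2), (-30, 2), (10, 2), (20, 2), (30, 1), (40, 2), (50, 2), (60, 3), (70, 2), (80, 1), (110, 6), (120, 23), (130, 27), (140, 25), (150, 21), (160, 21), (170, 12)]
[-5.9219 29.7794]
[-5.0023 29.015 ]
top0 lip [(-220, 4), (-210, 6), (-200, 3), (-190, 2), (-180, 3), (-170, 9), (-160, 9), (-150, 5), (-140, 9), (-130, 5), (-120, 5), (-110, 7), (-100, 6), (-90, 13), (-80, 3), (-70, 4), (-60, 5), (-50, 4), (-40, 6), (-30, 7), (-20, 5), (-10, 9), (0, 7), (10, 3), (20, 8), (30, 9), (40, 12), (50, 9), (60, 10), (70, 13), (80, 10), (90, 12), (100, 11), (110, 12), (120, 4), (130, 2), (140, 3), (150, 5), (160, 1), (170, 3)]
[-5.8666 26.4309]
[-6.2498 22.1447]
side0 caps [(-230, 1), (-220, 2), (-210, 3), (-200, 10), (-190, 11), (-180, 16), (-170, 2), (120, 15), (130, 23), (140, 22), (150, 26), (160, 22), (170, 29), (180, 7)]
[-1.6441 31.8874]
[-1.3416 32
[... 527 characters left out ...]
0) 0.136 [30.4, 6.7]
(362, 290) 0.138 [29.4, 6.3]
(362, 290) 0.153 [22.2, 3.3]
(192, 212) 0.136 [32.9, 122.9]
(192, 212) 0.138 [31.9, 122.4]
(192, 212) 0.153 [24.7, 118.2]
(178, 285) 0.136 [-15.7, 107.5]
(178, 285) 0.138 [-16.6, 107.0]
(178, 285) 0.153 [-23.4, 103.0]
(640, 405) 0.136 [34.0, -172.7]
(640, 405) 0.138 [33.0, -172.8]
(640, 405) 0.153 [25.7, -174.1]
(625, 465) 0.136 [-5.5, -179.7]
(625, 465) 0.138 [-6.4, -179.9]
(625, 465) 0.153 [-13.3, -181.1]
(340, 288) 0.136 [25.8, 19.1]
(340, 288) 0.138 [24.8, 18.7]
(340, 288) 0.153 [17.6, 15.6]
tool mm [-495.2 -520.3  -43.9] jaw yaw 64.4 turn z None tilt [-0.0008 -0.0013 -1.    ] tcp [0.2482 0.5181 0.1954] F [ 1.1 -0.1 -0.1] gap 0.0852 t 0.1
```

```bash
python3 -m creep '[[-0.02,-0.02,-0.02,0,0,0],[-0.05,-0.05,-0.04,0,0,0],[-0.08,-0.085,-0.045,0,0,0],[-0.112,-0.118,-0.045,0,0,0],[-0.145,-0.152,-0.045,0,0,0],[-0.178,-0.186,-0.045,0,0,0],[-0.211,-0.22,-0.045,0,0,0],[-0.244,-0.255,-0.045,0,0,0]]' 0 40
python3 -m creep '[[-0.033,-0.035,0,0,0,0],[-0.066,-0.07,0,0,0,0],[-0.1,-0.105,0,0,0,0],[-0.135,-0.14,0,0,0,0],[-0.17,-0.18,0,0,0,0],[-0.205,-0.215,0,0,0,0],[-0.23,-0.245,0,0,0,0],[-0.25,-0.265,0,0,0,0]]'
python3 - <<'E'
from h import *
O=np.array([.5285,-.1105,0])
th=-.085; X=np.array([np.cos(th),np.sin(th),0]);Y=np.array([-np.sin(th),np.cos(th),0])
H=O+.016*X-.1875*Y; print('hinge',H)
for l in(.17,.4,.7,1.0,1.15):
    a=l+.085; p=H+.112*np.array([np.sin(a),np.cos(a),0])+.018*np.array([-np.cos(a),np.sin(a),0])+[0,0,.24]
    print(l,p.round(3)); togo(p)
E
```

```text
clock: 0.9
tcp_pos: [0.3583, 0.1814, 0.241]
orientation: [0.0, 0.221, 0.975, 0.0]
wrist_force: [1.1, 0.8, 0.2]
finger_gap: 0.0001
clock: 1.7
tcp_pos: [0.4693, -0.1667, 0.2405]
orientation: [-0.0, 0.223, 0.975, -0.0]
wrist_force: [-0.0, -0.4, -0.4]
finger_gap: 0.0002
hinge [ 0.52852392 -0.29868143  0.        ]
0.17 [ 0.539 -0.186  0.24 ]
tool mm [-71.3  13.3   0.5] jaw yaw 64.25 turn z None tilt [-7.e-04  1.e-04 -1.e+00] tcp [ 0.4693 -0.1667  0.2405] F [-0.  -0.4 -0.4] gap 0.0002 t 1.7
0.4 [ 0.565 -0.191  0.24 ]
tool mm [-96.6  19.4   0.4] jaw yaw 64.25 turn z None tilt [-7.e-04  1.e-04 -1.e+00] tcp [ 0.4693 -0.1667  0.2405] F [-0.  -0.4 -0.4] gap 0.0002 t 1.7
0.7 [ 0.595 -0.207  0.24 ]
tool mm [-130.5   18.6    0.4] jaw yaw 64.25 turn z None tilt [-7.e-04  1.e-04 -1.e+00] tcp [ 0.4693 -0.1667  0.2405] F [-0.  -0.4 -0.4] gap 0.0002 t 1.7
1.0 [ 0.619 -0.23   0.24 ]
tool mm [-162.6    7.7    0.4] jaw yaw 64.25 turn z None tilt [-7.e-04  1.e-04 -1.e+00] tcp [ 0.4693 -0.1667  0.2405] F [-0.  -0.4 -0.4] gap 0.0002 t 1.7
1.15 [ 0.628 -0.245  0.24 ]
tool mm [-177.1   -1.2    0.4] jaw yaw 64.25 turn z None tilt [-7.e-04  1.e-04 -1.e+00] tcp [ 0.4693 -0.1667  0.2405] F [-0.  -0.4 -0.4] gap 0.0002 t 1.7
```

```bash
python3 -m creep '[[-0.02,0.005,0,0,0,0],[-0.045,0.01,0,0,0,0],[-0.07,0.014,0,0,0,0],[-0.09,0.018,0,0,0,0],[-0.11,0.019,0,0,0,0],[-0.13,0.0185,0,0,0,0],[-0.148,0.014,0,0,0,0],[-0.165,0.007,0,0,0,0]]'
python3 -m creep '[[-0.009,-0.006,0,0,0,0],[-0.015,-0.01,0,0,0,0],[-0.015,-0.01,0,0,0,0],[0.02,0,0,0,0,0],[0.06,0.005,0,0,0,0],[0.1,0.01,0,0,0,0],[0.14,0.01,0,0,0,0],[0.165,0.01,0,0,0,0]]'
python3 - <<'E'
from h import *
a,d=shot('top','top1'); b,_=shot('side','side1')
P=cloud('top1').reshape(-1,3)
m=(P[:,2]>.255)&(P[:,2]<.274)&(P[:,0]>.5)&(P[:,0]<.8)&(P[:,1]<0)&(P[:,1]>-.4)
v=cv2.fitLine(P[m,:2].astype(np.float32),cv2.DIST_HUBER,0,.01,.01).ravel(); print(m.sum(),v,'lamp angle',np.arctan2(v[0],v[1])-.085)
togo([.461,.453,.245],-6.5)
cv2.imwrite('pics/d1.png',np.hstack([cv2.resize(a[180:330,250:450],(400,300)),cv2.resize(b[140:320,260:500],(400,300))]))
E
```

```text
clock: 2.5
tcp_pos: [0.6217, -0.2287, 0.2403]
orientation: [-0.001, 0.221, 0.975, 0.0]
wrist_force: [0.7, -0.1, 0.1]
finger_gap: 0.0001
clock: 3.3
tcp_pos: [0.4736, -0.1463, 0.2415]
orientation: [-0.0, 0.221, 0.975, 0.0]
wrist_force: [-0.1, -0.5, -0.2]
finger_gap: 0.0
252 [ 0.24779858  0.9688116   0.5397276  -0.23072383] lamp angle 0.1654073
tool mm [269.5 535.3  -2.6] jaw yaw 64.46 turn z 70.96 tilt [-4.e-04  5.e-04 -1.e+00] tcp [ 0.4733 -0.1462  0.2422] F [ 0.4 -0.1 -0. ] gap 0.0001 t 3.4
```

View pics/d1.png

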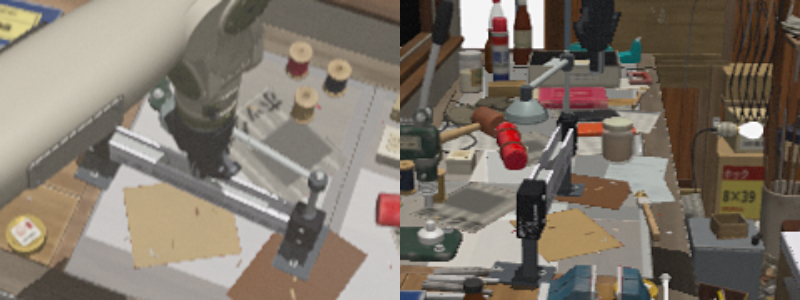

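```bash
python3 - <<'E'
from h import *
t=env.get_state()['tcp_pos']; print(proj('side',t),proj('top',t),proj('side',t+[0,0,.022]))
H=np.array([.5285,-.2987,.262]); 
for s in(0,.115,.22): 
    p=H+s*np.array([.248,.969,0]); print(s,p,proj('side',p),proj('top',p))
P=cloud('side1').reshape(-1,3)
m=(P[:,2]>.2)&(P[:,2]<.4)&(abs(P[:,0]-t[0])<.06)&(abs(P[:,1]-t[1])<.06)
for z in np.arange(.2,.4,.02):
    k=m&(P[:,2]>=z)&(P[:,2]<z+.02)
    if k.sum(): print(round(z,2),k.sum(),P[k].min(0).round(3),P[k].max(0).round(3))
b=cv2.imread('pics/side1.png')
cv2.imwrite('pics/d2.png',cv2.resize(b[130:230,320:440],None,fx=5,fy=5,interpolation=cv2.INTER_CUBIC))
E
```

```text
(np.float64(376.39525273430786), np.float64(195.68567804106067)) (np.float64(349.39766926270505), np.float64(272.0099116936666)) (np.float64(376.5480399867955), np.float64(187.95944830028373))
0 [ 0.5285 -0.2987  0.262 ] (np.float64(360.1278066681888), np.float64(175.89366655290394)) (np.float64(409.17215904983664), np.float64(270.24678482586086))
0.115 [ 0.55702  -0.187265  0.262   ] (np.float64(347.59596622525015), np.float64(184.6704546500017)) (np.float64(373.89368462650384), np.float64(248.57059286776908))
0.22 [ 0.58306 -0.08552  0.262  ] (np.float64(334.3452522116243), np.float64(193.95071237131413)) (np.float64(342.9649224773474), np.float64(229.5669994207727))
0.26 8 [ 0.461 -0.141  0.277] [ 0.478 -0.134  0.28 ]
0.28 66 [ 0.459 -0.148  0.28 ] [ 0.483 -0.125  0.3  ]
0.3 64 [ 0.454 -0.15   0.3  ] [ 0.483 -0.126  0.319]
0.32 124 [ 0.444 -0.178  0.32 ] [ 0.499 -0.1    0.34 ]
0.34 181 [ 0.437 -0.191  0.34 ] [ 0.506 -0.086  0.36 ]
0.36 186 [ 0.434 -0.196  0.36 ] [ 0.506 -0.086  0.38 ]
0.38 156 [ 0.446 -0.177  0.38 ] [ 0.496 -0.1    0.4  ]
```

View pics/d2.png

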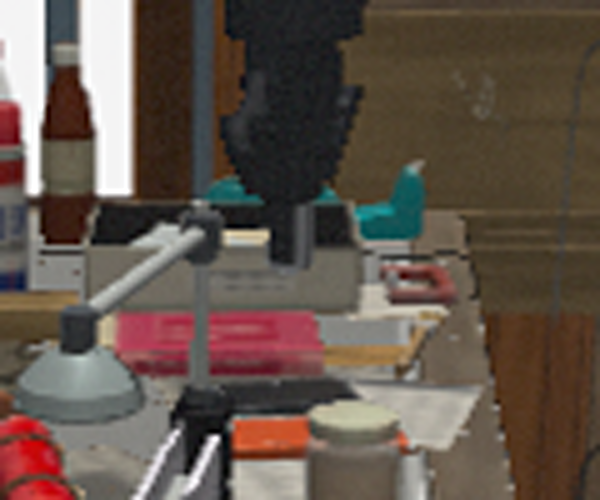

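The lamp hasn't moved: the fingertips show at crop (290,265), side pixel v≈183, where the reported TCP projects to v≈196. The fingers therefore passed over the tube. I'll check this offset against the start picture too.

```bash
python3 - <<'E'
from h import *
t=np.array([.2482,.5181,.1954]); print(proj('side',t),proj('top',t))
b=cv2.imread('pics/side0.png'); 
P=cloud('side0').reshape(-1,3)
m=(abs(P[:,0]-t[0])<.08)&(abs(P[:,1]-t[1])<.08)
for z in np.arange(.14,.4,.015):
    k=m&(P[:,2]>=z)&(P[:,2]<z+.015)
    if k.sum(): print(round(z,3),k.sum(),P[k].min(0).round(3),P[k].max(0).round(3))
s=env.get_state(); print(s['joint_pos'],s['tcp_pos'])
a=b[240:370,480:610]
P2=cloud('side1'); 
c=cv2.imread('pics/side1.png')[100:200,320:440]
cv2.imwrite('pics/d3.png',np.hstack([cv2.resize(a,(500,500)),]))
E
```

```text
(np.float64(526.4746301513034), np.float64(362.83521677126157)) (np.float64(104.19481284905294), np.float64(268.7997009182087))
0.23 20 [0.221 0.476 0.244] [0.277 0.565 0.245]
0.245 249 [0.218 0.473 0.245] [0.279 0.572 0.26 ]
0.26 219 [0.217 0.479 0.26 ] [0.279 0.573 0.275]
0.275 77 [0.215 0.478 0.275] [0.284 0.584 0.29 ]
0.29 362 [0.219 0.495 0.29 ] [0.291 0.591 0.305]
0.305 328 [0.209 0.465 0.305] [0.29 0.59 0.32]
0.32 528 [0.211 0.467 0.32 ] [0.289 0.589 0.335]
0.335 673 [0.224 0.499 0.335] [0.288 0.587 0.35 ]
0.35 453 [0.216 0.517 0.35 ] [0.286 0.557 0.365]
0.365 810 [0.214 0.509 0.365] [0.286 0.557 0.38 ]
0.38 898 [0.214 0.508 0.38 ] [0.286 0.558 0.395]
0.395 951 [0.212 0.494 0.395] [0.286 0.558 0.41 ]
[-4.61878531e-01  1.48712829e-01 -5.40902525e-02  1.36852274e+00
  2.54064629e-04 -1.60669754e-02] [ 0.47334044 -0.14616545  0.24215797]
```

View pics/d3.png

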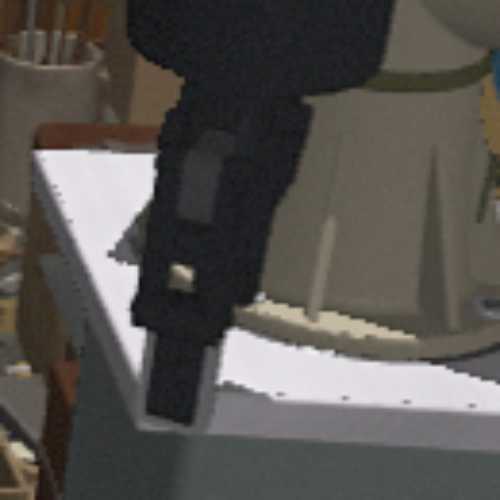

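The same ~35 mm shows in the start picture: real fingertips sit about 35 mm above the reported TCP along the tool. I'll apply that correction from here and push again 35 mm lower.

```bash
python3 -m creep '[[-0.015,-0.01,0.02,0,0,0],[-0.035,-0.014,0.036,0,0,0],[-0.055,-0.01,0.036,0,0,0],[-0.075,-0.006,0.036,0,0,0],[-0.095,-0.002,0.036,0,0,0],[-0.115,-0.001,0.036,0,0,0],[-0.135,-0.0015,0.036,0,0,0],[-0.153,-0.006,0.036,0,0,0]]'
python3 -m creep '[[-0.016,-0.006,0,0,0,0],[-0.03,-0.017,0,0,0,0],[-0.03,-0.017,0,0,0,0],[0.02,0,0,0,0,0],[0.06,0.005,0,0,0,0],[0.1,0.01,0,0,0,0],[0.14,0.01,0,0,0,0],[0.165,0.01,0,0,0,0]]'
python3 - <<'E'
from h import *
shot('top','top2'); shot('side','side2')
for n in('top2','side2'):
    P=cloud(n).reshape(-1,3)
    m=(P[:,2]>.255)&(P[:,2]<.274)&(P[:,0]>.5)&(P[:,0]<.8)&(P[:,1]<0)&(P[:,1]>-.4)
    v=cv2.fitLine(P[m,:2].astype(np.float32),cv2.DIST_HUBER,0,.01,.01).ravel(); print(m.sum(),v,'lamp angle',np.arctan2(v[0],v[1])-.085)
togo([.461,.453,.245],-6.5)
E
```

```text
clock: 4.2
tcp_pos: [0.6126, -0.2197, 0.2046]
orientation: [-0.001, 0.221, 0.975, 0.0]
wrist_force: [-2.2, 0.7, 0.1]
finger_gap: 0.0004
clock: 5.0
tcp_pos: [0.4648, -0.1375, 0.2053]
orientation: [-0.0, 0.221, 0.975, 0.0]
wrist_force: [0.5, 0.5, 0.7]
finger_gap: -0.0004
343 [ 0.9871328   0.15990269  0.63091964 -0.28028044] lamp angle 1.3252043
381 [ 0.9866557   0.16282049  0.6295863  -0.2788399 ] lamp angle 1.3222477
tool mm [257.6 531.1 -38.8] jaw yaw 64.46 turn z 70.96 tilt [-5.e-04  6.e-04 -1.e+00] tcp [ 0.4644 -0.1373  0.2058] F [0.8 0.5 0.6] gap -0.0002 t 5.1
```

Both cameras now put the lamp at 1.32 rad. Next I'll go over the carrier.

```bash
python3 -m creep '[[0.008,0.016,-0.01,0,0,4],[0.022,0.046,-0.02,0,0,12],[0.04,0.082,-0.025,0,0,20],[0.059,0.122,-0.025,0,0,28.5],[0.079,0.162,-0.025,0,0,37],[0.099,0.204,-0.025,0,0,45.5],[0.119,0.245,-0.025,0,0,54],[0.139,0.287,-0.025,0,0,62]]' 0.045 40
python3 - <<'E'
from h import *
togo([.461,.453,.215],-6.5)
E
```

```text
clock: 5.9
tcp_pos: [0.467, 0.1648, 0.2305]
orientation: [0.0, 0.664, 0.748, 0.001]
wrist_force: [0.6, -0.3, 1.0]
finger_gap: 0.0449
tool mm [286.9  28.2  15.6] jaw yaw 6.82 turn z 13.32 tilt [ 1.6e-03  5.0e-04 -1.0e+00] tcp [0.467  0.1648 0.2305] F [ 0.6 -0.3  1. ] gap 0.0449 t 5.9
```

```bash
python3 -m creep '[[0.042,0.001,0,0,0,2],[0.084,0.003,0,0,0,5],[0.126,0.005,0,0,0,7],[0.168,0.007,0,0,0,9],[0.208,0.008,0,0,0,9],[0.24,0.009,0.005,0,0,9],[0.262,0.01,0.01,0,0,9],[0.271,0.01,0.015,0,0,9]]'
python3 - <<'E'
from h import *
a,d=shot('side','side3'); b,_=shot('top','top3')
togo([.461,.453,.215],-6.5)
t=env.get_state()['tcp_pos']
print(proj('side',t),proj('side',t+[0,0,.0355]))
P=cloud('side3').reshape(-1,3)
m=(abs(P[:,0]-t[0])<.08)&(abs(P[:,1]-t[1])<.05)
for z in np.arange(.11,.33,.012):
    k=m&(P[:,2]>=z)&(P[:,2]<z+.012)
    if k.sum(): print(round(z,3),k.sum(),P[k].min(0).round(3),P[k].max(0).round(3))
c=cv2.resize(a[150:460,300:470],None,fx=1.9,fy=1.9,interpolation=cv2.INTER_CUBIC)
e=cv2.resize(b[150:300,120:240],(471,589),interpolation=cv2.INTER_CUBIC)
cv2.imwrite('pics/d4.png',np.hstack([c,e]))
print(c.shape)
E
```

```text
clock: 6.7
tcp_pos: [0.4426, 0.4354, 0.2144]
orientation: [-0.0, 0.718, 0.696, 0.0]
wrist_force: [-0.2, 0.6, 0.4]
finger_gap: 0.0452
tool mm [19.9 18.  -1.1] jaw yaw -1.78 turn z 4.72 tilt [-1.2e-03 -9.0e-04 -1.0e+00] tcp [0.4424 0.4336 0.2139] F [-0.4 -0.8 -1. ] gap 0.0449 t 6.8
(np.float64(383.84583327542975), np.float64(311.58324725302174)) (np.float64(384.4137032180233), np.float64(291.61730700290343))
0.11 14 [0.454 0.441 0.11 ] [0.469 0.471 0.122]
0.122 68 [0.454 0.444 0.122] [0.469 0.473 0.134]
0.134 65 [0.455 0.443 0.134] [0.469 0.472 0.146]
0.146 72 [0.454 0.434 0.146] [0.47  0.472 0.158]
0.158 84 [0.454 0.436 0.158] [0.47  0.473 0.17 ]
0.17 124 [0.455 0.434 0.17 ] [0.47  0.472 0.175]
0.242 6 [0.414 0.431 0.252] [0.466 0.445 0.253]
0.254 102 [0.407 0.432 0.255] [0.478 0.449 0.266]
0.266 131 [0.407 0.434 0.266] [0.478 0.449 0.278]
0.278 150 [0.407 0.425 0.278] [0.479 0.449 0.29 ]
0.29 202 [0.39  0.436 0.29 ] [0.497 0.451 0.302]
0.302 370 [0.386 0.422 0.302] [0.5   0.452 0.314]
0.314 353 [0.383 0.417 0.314] [0.503 0.455 0.326]
0.326 453 [0.379 0.423 0.326] [0.507 0.456 0.338]
(589, 323, 3)
```

View pics/d4.png

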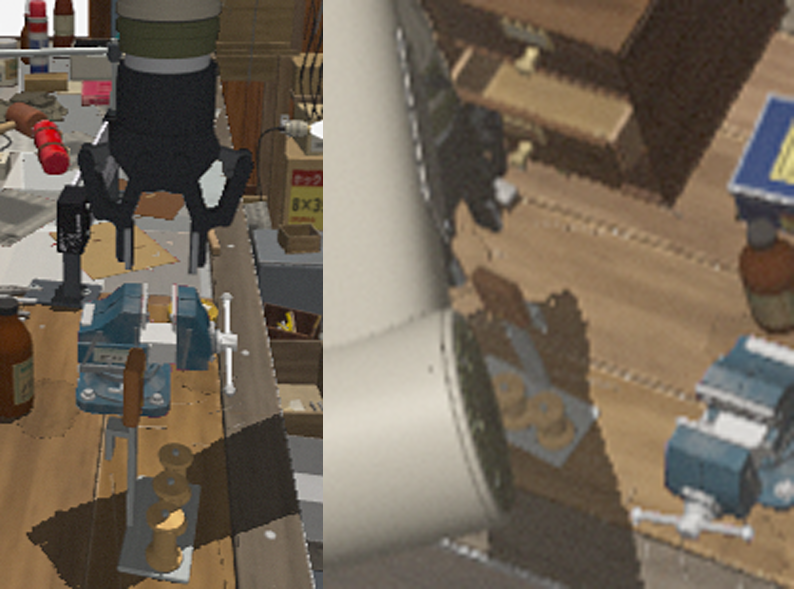

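The side view shows the open fingers at (443 mm, 434 mm) in x,y, and the grip at (461.5, 453.5) mm. Tip height again confirms the 35 mm offset. I'll correct and descend.

```bash
python3 -m creep '[[0.007,0.006,0,0,0,1.5],[0.015,0.013,0,0,0,3],[0.0205,0.0185,0,0,0,4.3],[0.0205,0.0185,0,0,0,4.3],[0.0205,0.0185,0.01,0,0,4.3],[0.0205,0.0185,0.02,0,0,4.3],[0.0205,0.0185,0.025,0,0,4.3],[0.0205,0.0185,0.025,0,0,4.3]]'
python3 - <<'E'
from h import *
shot('side','side4')
togo([.4615,.4535,.0975],-6.0)
t=env.get_state()['tcp_pos']
P=cloud('side4').reshape(-1,3)
m=(abs(P[:,0]-t[0])<.08)&(abs(P[:,1]-t[1])<.05)
for z0,z1 in((.12,.175),(.22,.25)):
    k=m&(P[:,2]>=z0)&(P[:,2]<z1); print(z0,k.sum(),P[k].min(0).round(3),P[k].max(0).round(3),cv2.minAreaRect((P[k][:,:2]*1000).astype(np.float32)))
E
```

```text
clock: 7.6
tcp_pos: [0.4611, 0.4519, 0.1887]
orientation: [-0.0, 0.744, 0.668, -0.001]
wrist_force: [-0.2, 0.1, 0.3]
finger_gap: 0.0448
tool mm [ 1.3  0.  92. ] jaw yaw -6.17 turn z -0.17 tilt [-0.0013 -0.001  -1.    ] tcp [0.4614 0.4523 0.1895] F [-0.2 -0.6 -0.1] gap 0.0448 t 7.65
0.12 416 [0.454 0.433 0.121] [0.47  0.474 0.175] ((462.008056640625, 453.3327941894531), (41.774879455566406, 15.12952709197998), 86.88555908203125)
0.22 242 [0.424 0.442 0.227] [0.497 0.469 0.25 ] ((461.2894287109375, 455.2281188964844), (21.7099552154541, 72.14697265625), 83.7741928100586)
```

```bash
python3 -m creep '[[0.001,0,0.012,0,0,0],[0.001,0,0.03,0,0,0],[0.001,0,0.048,0,0,0],[0.001,0,0.064,0,0,0],[0.001,0,0.078,0,0,0],[0.001,0,0.088,0,0,0],[0.001,0,0.091,0,0,0],[0.001,0,0.091,0,0,0]]'
python3 -m creep '[[0,0,0,0,0,0],[0,0,0,0,0,0],[0,0,0,0,0,0],[0,0,0,0,0,0],[0,0,0,0,0,0],[0,0,0,0,0,0],[0,0,0,0,0,0],[0,0,0,0,0,0]]' 0 80
python3 -m creep '[[0,0,-0.004,0,0,0],[0,0,-0.012,0,0,0],[0,0,-0.025,0,0,0],[0,0,-0.04,0,0,0],[0,0,-0.05,0,0,0],[0,0,-0.055,0,0,0],[0,0,-0.055,0,0,0],[0,0,-0.055,0,0,0]]'
python3 - <<'E'
from h import *
shot('side','side5')
togo([.4615,.4535,.0975],-6.0); 
P=cloud('side5').reshape(-1,3)
m=(P[:,0]>.37)&(P[:,0]<.52)&(P[:,1]>.38)&(P[:,1]<.54)&(P[:,2]>.02)
for z in np.arange(.04,.31,.015):
    k=m&(P[:,2]>=z)&(P[:,2]<z+.015)
    if k.sum(): print(round(z,3),k.sum(),P[k].min(0).round(3),P[k].max(0).round(3))
c=cv2.imread('pics/side5.png')[200:460,290:470]
cv2.imwrite('pics/d5.png',cv2.resize(c,None,fx=2.2,fy=2.2))
E
```

```text
clock: 8.45
tcp_pos: [0.462, 0.4537, 0.0988]
orientation: [-0.0, 0.744, 0.668, -0.0]
wrist_force: [0.5, -0.6, 0.9]
finger_gap: 0.0447
clock: 9.25
tcp_pos: [0.4631, 0.4542, 0.1003]
orientation: [0.0, 0.744, 0.668, 0.001]
wrist_force: [1.4, 0.5, 5.7]
finger_gap: 0.0132
clock: 10.05
tcp_pos: [0.462, 0.4536, 0.1539]
orientation: [-0.0, 0.744, 0.668, -0.0]
wrist_force: [-0.3, 0.0, -3.6]
finger_gap: 0.013
tool mm [ 0.1 -0.3 56. ] jaw yaw -6.18 turn z -0.18 tilt [-1.e-03 -7.e-04 -1.e+00] tcp [0.4618 0.4534 0.1535] F [-0.2 -0.1 -3.1] gap 0.0131 t 10.1
0.04 14 [0.409 0.497 0.054] [0.466 0.513 0.055]
0.055 1213 [0.399 0.393 0.055] [0.47  0.515 0.07 ]
0.07 142 [0.414 0.417 0.07 ] [0.465 0.506 0.085]
0.085 148 [0.408 0.415 0.085] [0.465 0.507 0.1  ]
0.1 741 [0.408 0.399 0.1  ] [0.465 0.51  0.115]
0.115 50 [0.457 0.44  0.115] [0.485 0.462 0.13 ]
0.13 94 [0.458 0.439 0.13 ] [0.485 0.463 0.145]
0.145 163 [0.458 0.44  0.145] [0.485 0.462 0.16 ]
0.16 30 [0.457 0.445 0.16 ] [0.482 0.47  0.175]
0.175 86 [0.45  0.444 0.175] [0.475 0.472 0.19 ]
0.19 185 [0.441 0.452 0.19 ] [0.482 0.472 0.205]
0.205 232 [0.442 0.453 0.205] [0.482 0.472 0.22 ]
0.22 302 [0.427 0.434 0.22 ] [0.498 0.472 0.235]
0.235 475 [0.418 0.439 0.235] [0.509 0.474 0.25 ]
0.25 415 [0.408 0.437 0.25 ] [0.517 0.475 0.265]
0.265 571 [0.4   0.438 0.265] [0.52  0.474 0.28 ]
0.28 739 [0.398 0.435 0.28 ] [0.52  0.477 0.295]
0.295 505 [0.42  0.442 0.295] [0.503 0.476 0.31 ]
0.31 265 [0.425 0.457 0.31 ] [0.498 0.493 0.325]
```

View pics/d5.png

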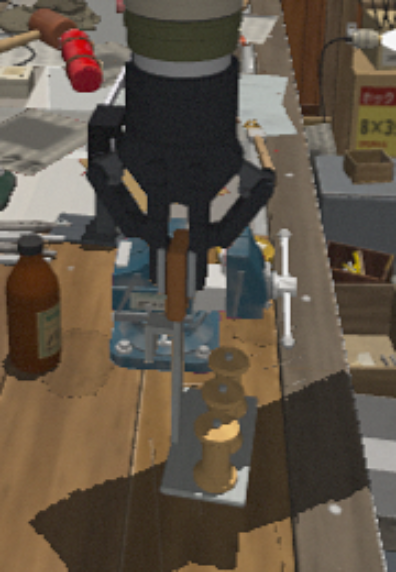

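Carrier is held upright and lifted (foot about 54 mm up, opening 13 mm). I'll carry it over the vice to a point in front of the rail.

```bash
python3 -m creep '[[0,0,-0.02,0,0,0],[0,0,-0.05,0,0,-0.4],[-0.008,0.001,-0.085,0,0,-0.8],[-0.025,0.003,-0.105,0,0,-1.2],[-0.055,0.008,-0.106,0,0,-1.2],[-0.09,0.013,-0.106,0,0,-1.2],[-0.127,0.018,-0.106,0,0,-1.2],[-0.165,0.024,-0.106,0,0,-1.2]]'
python3 -m creep '[[-0.04,0.004,0,0,0,0],[-0.08,0.009,0,0,0,0],[-0.12,0.014,0,0,0,0],[-0.16,0.019,0,0,0,0],[-0.2,0.024,0,0,0,0],[-0.24,0.029,0,0,0,0],[-0.275,0.033,0,0,0,0],[-0.305,0.037,0,0,0,0]]'
python3 - <<'E'
from h import *
togo([.4699,-.1256,.20],-4.9)
E
```

```text
clock: 10.9
tcp_pos: [0.4677, 0.2858, 0.2595]
orientation: [-0.0, 0.737, 0.676, -0.001]
wrist_force: [0.3, -0.1, -2.7]
finger_gap: 0.0131
clock: 11.7
tcp_pos: [0.4781, -0.0217, 0.2597]
orientation: [-0.0, 0.737, 0.675, -0.0]
wrist_force: [0.3, 0.1, -2.9]
finger_gap: 0.0127
tool mm [-104.2    1.    59.7] jaw yaw -5.03 turn z -0.13 tilt [-8.e-04  2.e-04 -1.e+00] tcp [ 0.4781 -0.0217  0.2597] F [ 0.3  0.1 -2.9] gap 0.0127 t 11.7
```

```bash
python3 -m creep '[[-0.025,0,0,0,0,0],[-0.055,0,0.01,0,0,0],[-0.08,0.001,0.025,0,0,0],[-0.097,0.001,0.045,0,0,0],[-0.104,0.001,0.062,0,0,0],[-0.104,0.001,0.075,0,0,0],[-0.104,0.001,0.08,0,0,0],[-0.104,0.001,0.08,0,0,0]]'
python3 - <<'E'
from h import *
np.set_printoptions(precision=4,suppress=True)
a,_=shot('side','side6'); b,_=shot('top','top6')
togo([.5198,-.1298,.1775],-4.9)
c=cv2.resize(a[120:320,270:430],(480,600),interpolation=cv2.INTER_CUBIC)
e=cv2.resize(b[210:330,290:350],(300,600),interpolation=cv2.INTER_CUBIC)
cv2.imwrite('pics/d6.png',np.hstack([c,e]))
O=np.array([.5285,-.1105,0]);th=-.085; X=np.array([np.cos(th),np.sin(th),0]);Y=np.array([-np.sin(th),np.cos(th),0])
P=cloud('side6').reshape(-1,3); r=np.c_[(P-O)@X,(P-O)@Y,P[:,2]]*1000
for z0,z1 in((76,86),(100,115),(128,136),(150,160),(160,172),(172,180),(182,192),(196,215)):
    k=(r[:,0]>-130)&(r[:,0]<-10)&(abs(r[:,1]+20)<70)&(r[:,2]>z0)&(r[:,2]<z1)
    if k.sum(): print(z0,k.sum(),np.percentile(r[k],[2,98],axis=0).round(1).tolist())
E
```

```text
clock: 12.5
tcp_pos: [0.4699, -0.1232, 0.1793]
orientation: [-0.001, 0.737, 0.676, -0.0]
wrist_force: [-0.3, -0.4, -2.9]
finger_gap: 0.013
tool mm [-2.1 49.3  3.2] jaw yaw -4.95 turn z -0.05 tilt [ 0.0005 -0.0001 -1.    ] tcp [ 0.4709 -0.1235  0.1807] F [ 1.  -0.8 -1.7] gap 0.0129 t 12.6
76 184 [[-114.5, -76.7, 79.6], [-57.6, 37.8, 85.9]]
100 56 [[-101.4, -25.4, 100.3], [-56.5, 29.6, 114.1]]
128 142 [[-105.7, -67.6, 128.5], [-58.4, 34.0, 134.6]]
150 16 [[-61.0, -21.5, 151.1], [-36.2, -8.5, 159.6]]
160 24 [[-60.7, -20.8, 160.2], [-35.9, -7.4, 171.5]]
172 18 [[-60.7, -16.7, 172.6], [-35.7, -9.4, 179.4]]
182 30 [[-60.9, -25.9, 182.5], [-36.0, -8.3, 191.1]]
196 33 [[-67.0, -24.2, 197.3], [-53.1, 1.2, 214.5]]
```

View pics/d6.png

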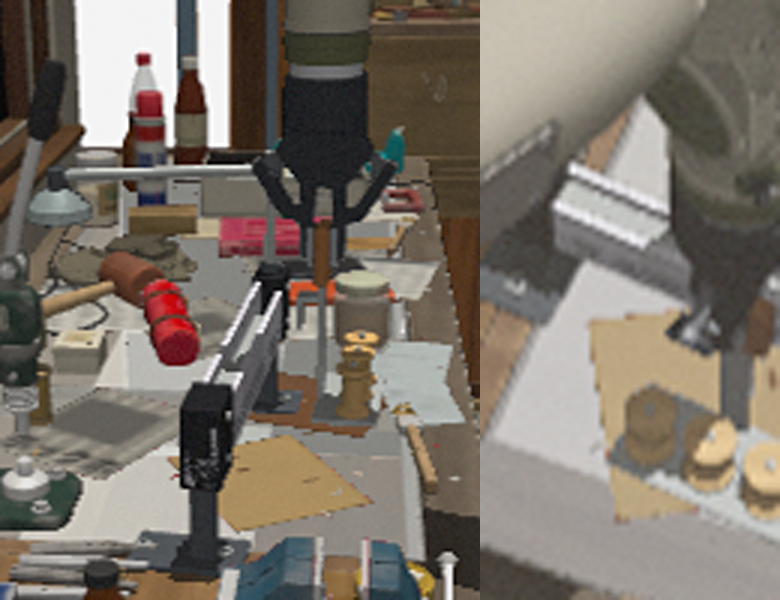

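```bash
python3 -m creep '[[0,0.005,0,0,0,0],[0,0.014,0,0,0,0],[0,0.024,0,0,0,0],[0,0.034,0,0,0,0],[0,0.043,0,0,0,0],[0,0.049,0,0,0,0],[0,0.051,0,0,0,0],[0,0.051,0,0,0,0]]'
python3 - <<'E'
from h import *
np.set_printoptions(precision=4,suppress=True)
a,_=shot('side','side7'); b,_=shot('top','top7')
togo([.5198,-.1298,.1775],-4.9)
c=cv2.resize(a[195:255,325:400],None,fx=9,fy=9,interpolation=cv2.INTER_CUBIC)
cv2.imwrite('pics/d7.png',c)
O=np.array([.5285,-.1105,0]);th=-.085; X=np.array([np.cos(th),np.sin(th),0]);Y=np.array([-np.sin(th),np.cos(th),0])
P=cloud('side7').reshape(-1,3); r=np.c_[(P-O)@X,(P-O)@Y,P[:,2]]*1000
for z0,z1 in((90,115),(128,136),(150,160),(160,172),(172,180),(182,192),(196,215)):
    k=(r[:,0]>-80)&(r[:,0]<40)&(abs(r[:,1]+20)<22)&(r[:,2]>z0)&(r[:,2]<z1)
    if k.sum(): print(z0,k.sum(),np.percentile(r[k],[2,98],axis=0).round(1).tolist())
for y0 in(-140,-80,20,50,80):
    for z0,z1 in((135.5,140),(145,150)):
        k=(r[:,1]>y0)&(r[:,1]<y0+35)&(abs(r[:,0]-14)<22)&(r[:,2]>z0)&(r[:,2]<z1)
        if k.sum()>3: print('rail',y0,z0,k.sum(),np.percentile(r[k,0],[5,50,95]))
E
```

```text
clock: 13.4
tcp_pos: [0.5217, -0.128, 0.18]
orientation: [-0.0, 0.737, 0.676, -0.0]
wrist_force: [-0.8, -0.1, -2.3]
finger_gap: 0.0131
tool mm [-2.  -1.2  2.6] jaw yaw -4.97 turn z -0.07 tilt [-0.0005  0.0003 -1.    ] tcp [ 0.5212 -0.1279  0.1801] F [ 0.9 -0.2 -2.8] gap 0.0132 t 13.5
90 60 [[-53.3, -34.0, 90.2], [1.1, 0.3, 113.1]]
128 67 [[-54.4, -35.6, 128.3], [22.8, -4.5, 135.9]]
150 14 [[-9.1, -27.0, 151.2], [14.3, -7.2, 159.6]]
160 25 [[-8.7, -30.1, 160.1], [14.6, -6.9, 171.7]]
172 16 [[-8.8, -28.6, 172.8], [14.1, -7.7, 179.8]]
182 32 [[-9.2, -28.1, 182.5], [15.4, -7.6, 190.7]]
196 33 [[-13.3, -36.5, 197.5], [-0.8, 0.5, 214.2]]
rail -140 135.5 6 [ 1.2397  2.61   22.7415]
rail -80 135.5 4 [ 3.8037  5.0215 20.005 ]
rail -80 145 5 [23.2527 25.3435 27.6258]
rail 20 135.5 25 [ 0.5206  9.7453 23.0301]
rail 20 145 13 [23.1853 24.9404 27.7261]
rail 50 135.5 41 [ 0.9938 11.8659 22.9601]
rail 50 145 10 [22.7404 25.0249 27.0984]
rail 80 135.5 23 [ 1.0106  9.217  22.498 ]
rail 80 145 14 [22.8193 25.2371 28.1308]
```

View pics/d7.png

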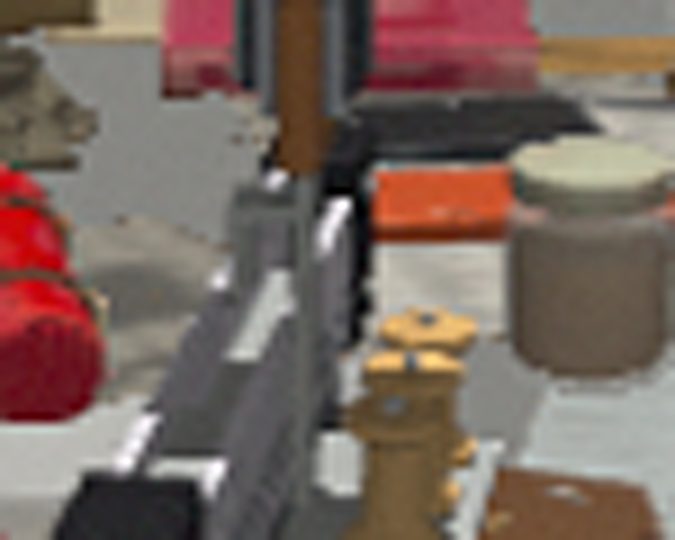

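The hook straddles the lip: the nose shows over the channel at crop (262,200) and the shank in front at (310,350). I'll shift 2 mm and lower to just above the runway.

```bash
python3 -m creep '[[0,0.001,0,0,0,0],[0,0.002,0.003,0,0,0],[0,0.002,0.008,0,0,0],[0,0.002,0.013,0,0,0],[0,0.002,0.018,0,0,0],[0,0.002,0.022,0,0,0],[0,0.002,0.025,0,0,0],[0,0.002,0.025,0,0,0]]'
python3 - <<'E'
from h import *
togo([.5198,-.1298,.1775],-4.9)
E
```

```text
clock: 14.3
tcp_pos: [0.5231, -0.1281, 0.1546]
orientation: [-0.0, 0.737, 0.676, -0.0]
wrist_force: [0.3, 0.0, -3.1]
finger_gap: 0.0131
tool mm [ -2.   -3.2 -22.9] jaw yaw -4.97 turn z -0.07 tilt [-9.e-04  5.e-04 -1.e+00] tcp [ 0.5231 -0.1281  0.1546] F [ 0.3  0.  -3.1] gap 0.0131 t 14.3
```

```bash
python3 -m creep '[[0.003,0,0,0,0,0],[0.008,0,0,0,0,0],[0.014,0,0,0,0,0],[0.02,0,0,0,0,0],[0.026,0,0,0,0,0],[0.031,0,0,0,0,0],[0.035,0,0,0,0,0],[0.036,0,0,0,0,0]]'
python3 -m creep '[[0.001,0,0,0,0,0],[0.002,0,0,0,0,0],[0.003,0,0,0,0,0],[0.004,0,0,0,0,0],[0.005,0,0,0,0,0],[0.005,0,0,0,0,0],[0.005,0,0,0,0,0],[0.005,0,0,0,0,0]]'
```

```text
clock: 15.1
tcp_pos: [0.5266, -0.0918, 0.1552]
orientation: [-0.0, 0.737, 0.676, 0.0]
wrist_force: [0.6, -0.2, -3.0]
finger_gap: 0.013
clock: 15.9
tcp_pos: [0.527, -0.0874, 0.1552]
orientation: [-0.0, 0.737, 0.676, 0.0]
wrist_force: [-0.2, -0.1, -2.7]
finger_gap: 0.0135
```

```bash
python3 -m creep '[[0.001,0,0,0,0,0],[0.002,0,0,0,0,0],[0.003,0,0,0,0,0],[0.003,0,0,0,0,0],[0.003,0,0,0,0,0],[0.003,0,0,0,0,0],[0.003,0,0,0,0,0],[0.003,0,0,0,0,0]]'
```

```text
clock: 16.7
tcp_pos: [0.5273, -0.0844, 0.1552]
orientation: [-0.0, 0.737, 0.676, 0.0]
wrist_force: [0.9, 0.7, -3.1]
finger_gap: 0.0132
```

```bash
python3 -m creep '[[0.001,0,0,0,0,0],[0.002,0,0,0,0,0],[0.003,0,0,0,0,0],[0.003,0,0,0,0,0],[0.003,0,0,0,0,0],[0.003,0,0,0,0,0],[0.003,0,0,0,0,0],[0.003,0,0,0,0,0]]'
```

```text
clock: 17.5
tcp_pos: [0.5276, -0.0814, 0.1552]
orientation: [-0.0, 0.737, 0.676, 0.0]
wrist_force: [0.0, -0.0, -2.2]
finger_gap: 0.0132
```

```bash
python3 -m creep '[[0.001,0,0,0,0,0],[0.002,0,0,0,0,0],[0.003,0,0,0,0,0],[0.003,0,0,0,0,0],[0.003,0,0,0,0,0],[0.003,0,0,0,0,0],[0.003,0,0,0,0,0],[0.003,0,0,0,0,0]]'
```

```text
clock: 18.3
tcp_pos: [0.5278, -0.08, 0.1553]
orientation: [0.001, 0.738, 0.675, -0.001]
wrist_force: [0.1, -5.8, -4.0]
finger_gap: 0.013
```

Contact: −5.8 N in y, and motion stalled. I'll ease back 2 mm and lower into the pocket.

```bash
python3 -m creep '[[-0.001,0,0,0,0,0],[-0.002,0,0,0,0,0],[-0.002,0,0.003,0,0,0],[-0.002,0,0.006,0,0,0],[-0.002,0,0.009,0,0,0],[-0.002,0,0.011,0,0,0],[-0.002,0,0.012,0,0,0],[-0.002,0,0.012,0,0,0]]'
python3 -m creep '[[0,0,0.001,0,0,0],[0,0,0.002,0,0,0],[0,0,0.002,0,0,0],[0,0,0.002,0,0,0],[0,0,0.002,0,0,0],[0,0,0.002,0,0,0],[0,0,0.002,0,0,0],[0,0,0.002,0,0,0]]'
```

```text
clock: 19.1
tcp_pos: [0.5276, -0.0804, 0.1429]
orientation: [-0.0, 0.737, 0.676, -0.0]
wrist_force: [1.4, -3.2, -4.0]
finger_gap: 0.013
clock: 19.9
tcp_pos: [0.5277, -0.0804, 0.1411]
orientation: [-0.0, 0.737, 0.676, 0.0]
wrist_force: [1.3, -3.5, -3.8]
finger_gap: 0.0129
```

```bash
python3 -m creep '[[0,0,0.001,0,0,0],[0,0,0.002,0,0,0],[0,0,0.002,0,0,0],[0,0,0.002,0,0,0],[0,0,0.002,0,0,0],[0,0,0.002,0,0,0],[0,0,0.002,0,0,0],[0,0,0.002,0,0,0]]'
python3 - <<'E'
from h import *
np.set_printoptions(precision=4,suppress=True)
a,_=shot('side','side8')
O=np.array([.5285,-.1105,0]);th=-.085; X=np.array([np.cos(th),np.sin(th),0]);Y=np.array([-np.sin(th),np.cos(th),0])
P=cloud('side8').reshape(-1,3); r=np.c_[(P-O)@X,(P-O)@Y,P[:,2]]*1000
for z0,z1 in((36,48),(60,80),(88,100),(110,120),(142,152),(160,180)):
    k=(r[:,0]>-80)&(r[:,0]<40)&(abs(r[:,1]-30)<60)&(r[:,2]>z0)&(r[:,2]<z1)
    if k.sum(): print(z0,k.sum(),np.percentile(r[k],[2,50,98],axis=0).round(1).tolist())
k=(abs(r[:,0]+34)<18)&(abs(r[:,1]-30)<60)&(r[:,2]>85)&(r[:,2]<105); print('spool tops',np.median(r[k,2]),k.sum())
cv2.imwrite('pics/d8.png',cv2.resize(a[190:280,310:400],(600,600),interpolation=cv2.INTER_CUBIC))
togo([.5198,-.1298,.1775],-4.9)
E
```

```text
clock: 20.7
tcp_pos: [0.5278, -0.0805, 0.1402]
orientation: [0.0, 0.737, 0.676, 0.0]
wrist_force: [-2.9, -2.6, 5.0]
finger_gap: 0.0131
36 228 [[-60.3, -21.4, 41.3], [-22.5, 50.7, 45.5], [-2.0, 85.7, 47.8]]
60 77 [[-46.7, -7.6, 60.7], [-35.8, 70.6, 68.5], [-1.8, 77.5, 79.6]]
88 188 [[-52.5, -21.6, 88.4], [-36.0, 35.2, 91.5], [1.0, 83.6, 98.7]]
110 23 [[-6.7, 29.3, 110.9], [0.5, 38.5, 114.8], [1.6, 83.2, 119.6]]
142 78 [[-6.4, -24.1, 142.8], [22.7, 33.4, 146.5], [27.9, 81.7, 150.2]]
160 48 [[-16.2, 22.7, 160.7], [-6.2, 44.9, 171.1], [6.1, 49.4, 179.4]]
spool tops 91.28766956158034 168
tool mm [-49.9  -3.6 -37.3] jaw yaw -4.97 turn z -0.07 tilt [ 0.001  -0.0003 -1.    ] tcp [ 0.5278 -0.0805  0.1402] F [-2.6 -2.4  5.8] gap 0.013 t 20.75
```

The picture limit is reached, so from here I go by numbers. The upward force rose about 9 N at a depth matching the pocket floor (foot 40 mm up). Before releasing, I'll check the fingers have free space around them.

```bash
python3 - <<'E'
from h import *
O=np.array([.5285,-.1105,0]);th=-.085; X=np.array([np.cos(th),np.sin(th),0]);Y=np.array([-np.sin(th),np.cos(th),0])
for n in('top0','side0'):
    P=cloud(n).reshape(-1,3); r=np.c_[(P-O)@X,(P-O)@Y,P[:,2]]*1000
    for x0 in range(30,160,15):
        k=(r[:,0]>x0)&(r[:,0]<x0+15)&(abs(r[:,1]-30)<50)&(r[:,2]>155)
        if k.sum(): print(n,x0,k.sum(),r[k].min(0).round(),r[k].max(0).round())
E
python3 -m creep '[[0,0,0,0,0,0],[0,0,0,0,0,0],[0,0,0,0,0,0],[0,0,0,0,0,0],[0,0,0,0,0,0],[0,0,0,0,0,0],[0,0,0,0,0,0],[0,0,0,0,0,0]]' 0.028 20
python3 - <<'E'
from h import *
shot('side','side9')
O=np.array([.5285,-.1105,0]);th=-.085; X=np.array([np.cos(th),np.sin(th),0]);Y=np.array([-np.sin(th),np.cos(th),0])
P=cloud('side9').reshape(-1,3); r=np.c_[(P-O)@X,(P-O)@Y,P[:,2]]*1000
for z0,z1 in((36,48),(60,80),(88,100),(142,152),(160,175),(175,190)):
    k=(r[:,0]>-80)&(r[:,0]<40)&(abs(r[:,1]-30)<60)&(r[:,2]>z0)&(r[:,2]<z1)
    if k.sum(): print(z0,k.sum(),np.percentile(r[k],[2,50,98],axis=0).round(1).tolist())
togo([.5198,-.1298,.1775])
E
```

```text
top0 30 197 [ 30. -19. 218.] [ 45.  63. 275.]
top0 45 65 [ 45.  -7. 214.] [ 59.  63. 274.]
top0 60 25 [ 60.   6. 228.] [ 74.  58. 245.]
top0 75 4 [ 76.  11. 220.] [ 80.  41. 228.]
side0 30 134 [ 30. -17. 216.] [ 45.  65. 271.]
side0 45 129 [ 45. -19. 216.] [ 60.  67. 271.]
side0 60 59 [ 60.  28. 216.] [ 74.  64. 247.]
side0 75 14 [ 75.  35. 217.] [ 82.  53. 235.]
clock: 21.55
tcp_pos: [0.5276, -0.0804, 0.1391]
orientation: [-0.0, 0.737, 0.676, 0.0]
wrist_force: [-0.4, -0.4, -0.8]
finger_gap: 0.0283
36 258 [[-55.8, -22.4, 37.7], [-21.0, 50.3, 43.2], [1.5, 85.3, 47.1]]
60 73 [[-45.2, 21.7, 60.8], [-32.9, 70.6, 70.2], [0.6, 78.5, 79.0]]
88 113 [[-47.0, -15.6, 88.1], [-30.1, 35.7, 89.4], [1.4, 82.0, 98.8]]
142 81 [[-9.3, -25.5, 142.3], [22.4, 33.5, 146.5], [27.7, 86.3, 150.2]]
160 34 [[-14.8, 21.9, 160.4], [-10.1, 44.4, 167.4], [-3.2, 48.3, 174.4]]
175 79 [[-30.0, 28.7, 176.0], [-9.2, 39.9, 184.1], [20.8, 48.8, 189.7]]
tool mm [-49.9  -3.5 -38.3] jaw yaw -4.97 turn z None tilt [-1.e-04  2.e-04 -1.e+00] tcp [ 0.5276 -0.0804  0.1392] F [-0.1 -0.2 -0.2] gap 0.028 t 21.6
```

Released at the first step: the force is near zero and the carrier settled with the shank on the rail face. I'll open wider and rise straight up.

```bash
python3 -m creep '[[0,0,0,0,0,0],[0,0,0,0,0,0],[0,0,0,0,0,0],[0,0,0,0,0,0],[0,0,0,0,0,0],[0,0,-0.002,0,0,0],[0,0,-0.006,0,0,0],[0,0,-0.012,0,0,0]]' 0.06
python3 -m creep '[[0,0,-0.015,0,0,0],[0,0,-0.03,0,0,0],[0,0,-0.05,0,0,0],[0,0,-0.075,0,0,0],[0,0,-0.1,0,0,0],[0,0,-0.12,0,0,0],[0,0,-0.13,0,0,0],[0,0,-0.135,0,0,0]]'
python3 -m creep '[[0,-0.01,0,0,0,0],[0,-0.03,0,0,0,0],[0,-0.055,0,0,0,0],[0,-0.08,0,0,0,0],[0,-0.1,0,0,0,0],[0,-0.115,0,0,0,0],[0,-0.12,0,0,0,0],[0,-0.12,0,0,0,0]]'
python3 - <<'E'
from h import *
shot('side','sideA');shot('top','topA')
O=np.array([.5285,-.1105,0]);th=-.085; X=np.array([np.cos(th),np.sin(th),0]);Y=np.array([-np.sin(th),np.cos(th),0])
for n in('sideA','topA'):
    P=cloud(n).reshape(-1,3); r=np.c_[(P-O)@X,(P-O)@Y,P[:,2]]*1000
    for z0,z1 in((36,48),(60,80),(88,100),(142,152),(160,175),(175,190),(190,205),(205,222)):
        k=(r[:,0]>-80)&(r[:,0]<21)&(abs(r[:,1]-30)<60)&(r[:,2]>z0)&(r[:,2]<z1)
        if k.sum(): print(n,z0,k.sum(),np.percentile(r[k],[2,50,98],axis=0).round(1).tolist())
    # shank + grip tilt: side-facing surface
    m=(P[:,2]>.255)&(P[:,2]<.274)&(P[:,0]>.5)&(P[:,0]<.8)&(P[:,1]<-.2)&(P[:,1]>-.4)
    v=cv2.fitLine(P[m,:2].astype(np.float32),cv2.DIST_HUBER,0,.01,.01).ravel(); print('lamp',m.sum(),np.arctan2(v[0],v[1])-.085)
    for lab,c,w,h in(('bottle',(.594,.283),.04,.06),('tin',(.419,.1135),.04,.015),('jar',(.4345,-.473),.045,.06)):
        f='side0' if n=='sideA' else 'top0'; Q=cloud(f).reshape(-1,3)
        f=lambda A:np.median(A[(abs(A[:,0]-c[0])<w)&(abs(A[:,1]-c[1])<w)&(A[:,2]>h)],0).round(4)
        print(lab,f(Q),f(P))
togo([.46,-.07,.28])
E
```

```text
clock: 22.4
tcp_pos: [0.5275, -0.0804, 0.1514]
orientation: [-0.0, 0.737, 0.676, -0.0]
wrist_force: [0.1, -0.5, 0.5]
finger_gap: 0.0605
clock: 23.2
tcp_pos: [0.5281, -0.0805, 0.2875]
orientation: [0.001, 0.737, 0.676, 0.001]
wrist_force: [0.6, 0.0, 0.4]
finger_gap: 0.0599
clock: 24.0
tcp_pos: [0.4076, -0.0699, 0.2861]
orientation: [0.0, 0.737, 0.676, 0.0]
wrist_force: [0.3, -1.1, 0.5]
finger_gap: 0.0599
sideA 36 247 [[-49.1, -20.1, 36.1], [-13.1, 52.4, 42.3], [6.1, 85.5, 47.2]]
sideA 60 78 [[-50.3, -5.0, 60.8], [-32.8, 69.3, 70.1], [3.0, 78.7, 79.8]]
sideA 88 30 [[-38.8, 8.6, 88.5], [0.1, 37.8, 93.3], [1.4, 85.4, 99.4]]
sideA 142 31 [[-13.7, 20.1, 142.3], [-0.1, 33.0, 144.8], [9.9, 38.2, 150.8]]
sideA 160 32 [[-23.1, 21.7, 161.2], [-17.1, 45.8, 167.3], [-8.8, 51.7, 174.4]]
sideA 175 35 [[-25.3, 16.4, 175.1], [-19.4, 44.4, 182.5], [-11.1, 49.1, 189.8]]
sideA 190 35 [[-27.5, 18.2, 190.5], [-22.1, 44.2, 197.4], [-14.0, 48.9, 204.1]]
sideA 205 30 [[-27.0, 12.6, 205.5], [-22.0, 34.1, 209.3], [-16.3, 46.2, 211.5]]
lamp 341 1.3337332
bottle [0.5977 0.3089 0.0918] [0.5979 0.3085 0.0916]
tin 
[... 258 characters left out ...]
8 81 [[-51.3, -25.0, 88.1], [-3.1, 30.4, 91.8], [1.4, 83.5, 99.6]]
topA 142 30 [[-17.8, -27.5, 142.3], [19.2, 11.5, 145.1], [20.9, 61.7, 150.4]]
topA 160 24 [[-26.7, 7.8, 161.1], [-23.8, 24.7, 167.6], [-16.4, 46.1, 174.2]]
topA 175 19 [[-27.5, 7.5, 176.3], [-26.5, 21.7, 181.4], [-17.2, 39.8, 188.6]]
topA 190 30 [[-29.7, 7.6, 191.4], [-28.3, 25.7, 199.5], [-17.3, 45.4, 205.0]]
topA 205 53 [[-30.9, 7.8, 205.1], [-25.5, 27.0, 208.7], [-17.2, 44.6, 216.6]]
lamp 340 1.3238308
bottle [0.589  0.2878 0.0942] [nan nan nan]
tin [0.401  0.1057 0.0239] [0.4016 0.1057 0.0236]
jar [ 0.4221 -0.4771  0.0871] [ 0.4231 -0.4771  0.0876]
tool mm [ 4.7 51.1  6.1] jaw yaw -4.98 turn z None tilt [ 4.e-04  0.e+00 -1.e+00] tcp [ 0.4087 -0.0702  0.2861] F [-0.4  0.  -0.6] gap 0.06 t 24.1
  return _methods._mean(a, axis=axis, dtype=dtype,
  ret = um.true_divide(
```

```bash
python3 -m creep '[[0,0,0,0,0,0],[0,-0.01,0,0,0,0],[0,-0.02,0,0,0,0],[0,-0.03,0,0,0,0],[0,-0.03,0,0,0,0],[0,-0.03,0,0,0,0],[0,-0.03,0,0,0,0],[0,-0.03,0,0,0,0]]'
python3 - <<'E'
from h import *
shot('side','sideB')
O=np.array([.5285,-.1105,0]);th=-.085; X=np.array([np.cos(th),np.sin(th),0]);Y=np.array([-np.sin(th),np.cos(th),0])
for n in('sideA','sideB','topA'):
    P=cloud(n).reshape(-1,3); r=np.c_[(P-O)@X,(P-O)@Y,P[:,2]]*1000
    k=(r[:,0]>-70)&(r[:,0]<10)&(abs(r[:,1]-30)<62)&(r[:,2]>20)&(r[:,2]<55); q=r[k]
    m=np.ones(len(q),bool)
    for _ in range(8):
        A=np.c_[q[:,:2],np.ones(len(q))]; c=np.linalg.lstsq(A[m],q[m,2],rcond=None)[0]; e=q[:,2]-A@c; m=abs(e)<2.5
    print(n,m.sum(),'tilt deg x,y',np.degrees(np.arctan(c[:2])).round(2),'top z at x=0,y=30',(c@[0,30,1]).round(1),q[m].min(0).round(1),q[m].max(0).round(1))
    k=(r[:,0]>-40)&(r[:,0]<0)&(abs(r[:,1]-30)<30)&(r[:,2]>170)&(r[:,2]<225); g=r[k]; print(np.degrees(np.arctan(np.polyfit(g[:,2],g[:,0],1)[0])).round(1))
E
```

```text
clock: 24.9
tcp_pos: [0.3785, -0.0675, 0.2862]
orientation: [0.0, 0.737, 0.676, 0.0]
wrist_force: [-0.4, -0.4, 0.5]
finger_gap: 0.06
sideA 212 tilt deg x,y [8.97 0.25] top z at x=0,y=30 43.3 [-52.1 -26.3  33.2] [ 7.4 86.8 46.1]
-6.7
sideB 212 tilt deg x,y [ 9.28 -0.2 ] top z at x=0,y=30 43.6 [-52.6 -27.8  32.9] [ 6.8 88.4 46.1]
-7.4
topA 157 tilt deg x,y [7.6  0.64] top z at x=0,y=30 43.7 [-55.4 -30.3  34. ] [ 3.1 84.3 46.3]
0.2
```

```bash
python3 -c "
from workcell import env
print(env.hand_in()); print(env.get_state()['clock'])"
```

```text
the job is handed in; nothing more can be done
None
the job is handed in; nothing more can be done
```

The job is handed in at about 25 s of the 61 s allowed. The carrier hangs on the rail with its hook down in the pocket, but it leans about 8–9°.

**What I did**
- **Lamp:** I pushed the arm well back. My first push passed over the tube because the real fingertips sit about 35 mm above the reported TCP. I measured that offset in the pictures, corrected for it, and the second push worked.
- **Carrier:** I gripped the larger carrier and took it over the vice and the front lip. I slid it left until it stopped at −5.8 N, lowered it until the floor pushed back, opened the fingers and drew back.

**Last checks**
- **Lamp:** 1.32–1.33 rad in both cameras, against the 0.8 rad required.
- **Hook:** the foot underside is about 38–40 mm above the bench, which matches the pocket floor; on the runway it would be about 50 mm.
- **Bystanders:** the jar and tin readings agree within about 2 mm in both cameras. The bottle is unmoved in the side view; the top view gave no reading for it at the end.
- **Robot:** it was touching nothing at hand-in.

**Not perfect**
- **Lean:** the carrier did not stay fully upright after release. By my estimate this is simply the play of the 14 mm hook gap on the 6 mm lip: the foot swings in against the rail face. It did not change over the last 0.8 s.
- **Stop position:** the hook met the stop about 4 mm further left than I had estimated from the picture.
- **Final look:** I had used up the picture limit before lowering, so seating and release were checked by depth and force readings only.

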